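Open the filter bay of a second-hand air purifier

ROBOT

A 6-joint arm with a two-finger parallel gripper is mounted at the origin on the work surface. World frame = base frame: x ahead of the robot, y to its left, z up, the work surface at z = 0. Lengths are in mm, angles in rad, forces in N, time in s.
With the tool pointing down it reaches from about 300 to 775 mm from the base axis. Payload 14.6 kg.
Tool frame: the origin (TCP) lies midway between the tips of the shut fingers; the grasp point (between the pads) lies 19 mm behind it; y points along the fingers, z is the direction in which the jaws open and shut, and the axes are right-handed (so a half turn about y gives the same grasp; the last joint's range is limited). The gripper opens to 94 mm and grips with 3 to 60 N. Pads are 16 mm wide; open, the fingers measure 119 mm over their backs; the gripper's body (75 mm by 177 mm) begins 78 mm behind the grasp point.
Start: joints at [1.256, 0.3, 1.521, -0, 1.321, -0.067], TCP at [134.897, 533.19, 205.446] pointing down, gripper open.
Joint ranges: [-3.03, 3.03], [-0.79, 2.21], [0.23, 2.52], [-1.04, 4.18], [0, 3.07], [-2.55, 2.55]. Speed limits (rad/s): [2.22, 2.22, 2.57, 3.14, 3.14, 3.14].

INTERFACE

Orientations are given as [roll, pitch, yaw] about the fixed x, y, z axes, in that order (R = Rz(yaw) Ry(pitch) Rx(roll)).
In Python, from cell import manip gives the robot as it stands.
- The arm moves only by the tool play_rows, never from a script. Its argument "series" is a list of rows, each a list of 3 entries, a list of its own where there are three numbers: the shift along the tool's x, y, z in m, then the turn about the tool's y in rad, then the closure, from 0 (fully open) to 1 (shut). In form: [[[dx, dy, dz], twist, grip], ...]. A call has 1 to 20 rows; each row is the pose to reach, as a shift and turn from the pose measured when the call began, along the tool's axes at that moment; what a row does not reach only later rows make up. A row lasts 1/10 s, in which the tool goes at most 50 mm and 8.59 degrees, less where a joint would pass 70% of its speed; a pose out of reach is approached as far as the arm can. A call with a gripper value outside its range is refused whole. The fingers move at their own pace and stop on an object; "squeeze" is the grip in N (left out, the last holds). Time passes only in rows, so rows that repeat a pose let the fingers close. It gives the time, the measured TCP pose, the force and the opening at its end, in the units of the state.
- manip.read_state(): the state, without advancing time (a new reading comes with each control period).
- manip.camera(name): name is "scene" or "top"; returns the picture (480x640x3 uint8, red, green, blue); there is no depth.
- manip.camera_params(name): a dict with "K" (3x3 intrinsics, pixels), "rvec" (rotation vector, rad) and "tvec" (3), from world to camera coordinates, as OpenCV has them. Camera axes: x right, y down, z forward; pixel columns grow to the right and rows downward; lengths in mm; the calibration is good to about 2 mm. A picture is of the moment at which its call begins. camera_params takes no time and is no camera call.
- manip.sign_off(): hands the job in, once; it reports no verdict.
The state is a dict: "clock": time; "joints": joint angles; "qd": joint speeds; "effort": joint torques, N m; "eef_pos": TCP position; "eef_rot": TCP orientation; "wrist_force": force on the tool from outside, world axes, zero at the start; "moment": the same for the moment, N m; "finger_gap": finger opening in mm.
Only numpy, scipy, OpenCV 4.12 (cv2) and the standard library are available. Lean on these libraries where they do the work, as an engineer would, in place of code of your own. Each camera call takes 0.05 s, during which the arm holds its last target. There are 200 camera calls.

TASK

Open the filter bay of the flat white air purifier: press the snap tab in front of its cover fully in with the fingertips, then push the released cover along its slide, right off its seat and clear of the lips that held it, so that it lies flat on the landing and the filter is fully uncovered. Push the cover only, never lift or tilt it, and leave the crockery and glassware around it where they stand.

Things in the scene. Friction and masses are not known exactly. Their poses are not given: they have to be found in the camera images.
- purifier: flat white plastic air purifier lying on the table, fixed; 132 mm wide (its x), 290 mm long (its y), 91 mm high. Origin: centre of its underside, on the table; z up. Its -y half is the filter bay with the cover's seat, its +y half a flat landing. On the seat (y -131 to -10 mm) lips 86 to 91 mm high, 92 mm apart, hold the cover's long edges down; the wall behind it is 80 mm high.
- landing (a point): middle of the landing, at the height on which the cover slides: (0, 60, 76) mm in the purifier's frame. Two runners at this height, 76 mm apart, with a floor 6 mm lower between them; side guides 82 mm and an end stop 85 mm above the table, the stop at y = 137 mm.
- cover: loose grey plastic filter cover, about 0.16 kg; plate 104 mm wide (its x), 124 mm long (its y), 8 mm thick. Origin: centre of its underside; axes parallel to the purifier's. Starts on its seat, origin at (0, -68, 76) mm in the purifier's frame, blocked by the tab; released, it slides 143 mm along +y to the end stop with light friction. Its tail is clear of the lips after 120 mm.
- push_step (a point): on the cover: centre of the foot of the upright step to push against, facing -y, at (0, -26, 8) mm in the cover's frame. Here begins a raised plateau, 88 mm wide, 14 mm high, which runs 88 mm to the leading (+y) end; behind the step the last 36 mm of the plate are a flat thumb pad.
- tab (a joint): snap tab: 0 = standing up and blocking the cover, 0.011 (m) = fully in. It slides straight down, takes about 5 N, and stays where it is left; pressed in over 8 mm it lets the cover pass over it.
- tab_top (a point): point to press on top of the snap tab, a ribbed grey block 40 mm wide, 44 mm long (along y), standing on the landing 2 mm in front of the cover's leading edge. The point is 30 mm in front of that edge, 83 mm above the table at the start, 72 mm when fully in. The plateau beside it is 15 mm higher than the tab at the start.
- ramekin: bystander, loose on the table: straight white ceramic ramekin, 84 mm across, 42 mm high. Origin: centre of its underside.
- shot_cup: bystander, loose on the table: small black shot cup, 48 mm across, 58 mm high. Origin: centre of its underside.
- clay_cup: bystander, loose on the table: terracotta cup, 74 mm across, 72 mm high. Origin: centre of its underside.
- pint_glass: bystander, loose on the table: clear pint glass, 84 mm across, 140 mm high. Origin: centre of its underside.
- mug: bystander, loose on the table: blue mug, 80 mm across, 92 mm high, with a handle. Origin: centre of its underside.
- vase: bystander, loose on the table: white bud vase, 76 mm across, 115 mm high. Origin: centre of its underside.
- egg_cup: bystander, loose on the table: wooden egg cup, 50 mm across, 56 mm high. Origin: centre of its underside.
Not all that is in view belongs to the job. Of the things shaped like the cover, the grey one is meant.

How it is judged (in metres and radians):
On the way, in this order (a step that is already met when the one before it is completed fails the run):
1. the tab is pressed in while the cover is still on its seat (value of joint tab above 0.0085 m and y of cover in the frame of purifier below -0.05 m), for 0.1 s.
2. the cover is pushed off its seat (y of cover in the frame of purifier above 0.053 m), for 0.2 s.
At the end, for the whole second after the job is handed in: The tab is in (over 7.5 mm), and the cover lies flat (within 0.05 rad and 3 mm of its sliding height) and at rest on the landing, between its guides, at least 121 mm along from its seat, clear of the lips (y of cover in the frame of purifier between 0.053 and 0.08 m and x of cover in the frame of purifier between -0.008 and 0.008 m and z of cover in the frame of purifier between 0.073 and 0.079 m and angle between cover's own z axis and vertical below 0.05 rad and linear speed of cover below 0.01 m/s and value of joint tab above 0.0075 m); the robot touches nothing.
It fails at once if the cover is lifted (8 mm) or tilted (0.2 rad) (z of cover in the frame of purifier above 0.084 m or angle between cover's own z axis and vertical above 0.2 rad).
It fails at once if a bystander is moved by more than 20 mm or tipped (distance of any of ramekin, shot_cup, clay_cup, pint_glass, mug, vase, egg_cup from where it was at the start of the episode above 0.02 m or angle between any of ramekin, shot_cup, clay_cup, pint_glass, mug, vase, egg_cup's own z axis and vertical above 0.3 rad).
It also fails if it takes over 43 s, if anything falls off the work surface, if the arm or the gripper's body presses on something with over 40 N, if the wrist force passes 120 N, or if a joint passes its speed limit or range.

## Working session

There is one attempt and no reset: what is moved stays moved. The work goes in short steps, Python scripts to look and compute and a tool call to move; the robot and the scene stay as the last step left them, time stands still between calls to the robot, and variables do not carry over. Pictures are saved under pics/ and viewed, about 8 in all and at most 12, crops included, and the job is handed in when it is done.

Besides the shell and the picture viewer there is one more tool, called as name(argument=value, ...) on one line, values as JSON. play_rows: Moves the arm, as the interface text tells. Its arguments: {"type":"object","properties":{"series":{"type":"array","items":{"type":"array"}},"squeeze":{"type":"number"}},"required":["series"]}

```bash
mkdir -p pics; python3 - <<'E'
from cell import manip
import cv2
for n in("top","scene"):
    cv2.imwrite(f"pics/{n}0.png",manip.camera(n)[:,:,::-1]); p=manip.camera_params(n); print(n,p)
s=manip.read_state(); print(s)
E
```

```text
top {'K': array([[589.88299099,   0.        , 326.04682971],
       [  0.        , 589.88299099, 237.3183284 ],
       [  0.        ,   0.        ,   1.        ]]), 'rvec': array([ 2.16008525, -2.22290615,  0.11577978]), 'tvec': array([ -58.67388066,  606.28262599, 1098.15553472])}
scene {'K': array([[623.0522136 ,   0.        , 320.11387515],
       [  0.        , 623.0522136 , 232.04073927],
       [  0.        ,   0.        ,   1.        ]]), 'rvec': array([ 1.34817676,  2.27024629, -0.88390614]), 'tvec': array([ 323.88449205, -293.59495631, 1465.10921524])}
{'clock': 0.1, 'joints': array([ 1.25639877e+00,  3.00391422e-01,  1.52151510e+00, -2.10194099e-06,
        1.32073332e+00, -6.65834567e-02]), 'qd': array([-1.43492517e-03, -1.45901373e-03, -2.32178467e-04, -3.12384328e-04,
       -4.68800457e-06,  1.06530915e-04]), 'effort': array([ 1.73930071e-04, -5.32649374e+01, -3.53282189e+01,  7.09206867e-02,
        2.34274036e-02, -7.29376461e-05]), 'eef_pos': array([134.8261773 , 532.96761276, 204.95795457]), 'eef_rot': array([-1.57184134e+00,  6.76430114e-05, -2.47813616e-01]), 'wrist_force': array([-0.32543842, -0.49031603, -0.13554098]), 'moment': array([-0.03097203,  0.02209142, -0.03422948]), 'finger_gap': 93.9747727183248}
```

View pics/top0.png

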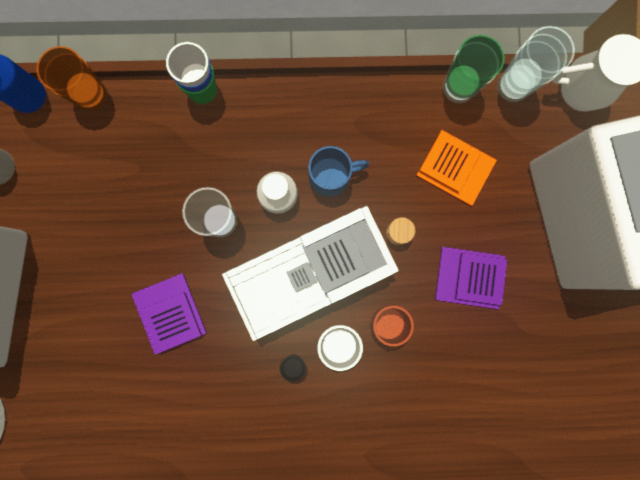

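View pics/scene0.png

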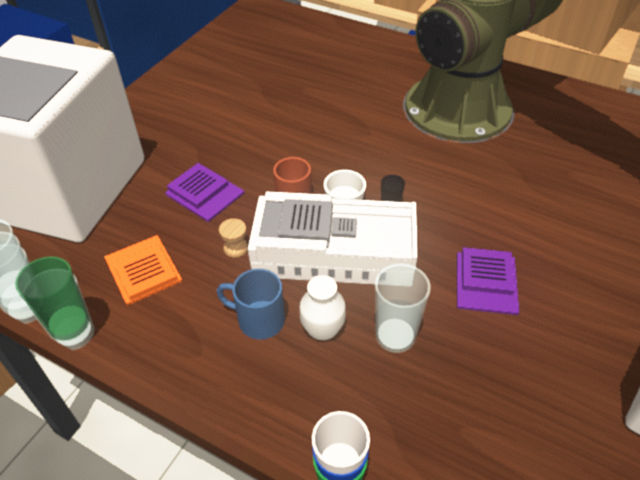

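The top view shows the purifier centred near (310,272), with the grey cover at (345,255), the tab at (300,277) and the landing to the left. The orange one at (457,168) and the purple ones at (170,315) and (473,278) are decoys. The grey cover sits in the purifier, so that is the one meant. I'll enlarge it to confirm and to measure.

```bash
cat > h.py <<'E'
import numpy as np, cv2
from cell import manip
def cam(n):
    p=manip.camera_params(n); return p['K'],cv2.Rodrigues(np.array(p['rvec']))[0],np.array(p['tvec']).ravel(),p
def ray(n,uv,z):
    K,R,t,_=cam(n); d=R.T@np.linalg.inv(K)@np.array([*uv,1.]); c=-R.T@t
    return c+d*(z-c[2])/d[2]
def proj(n,P):
    K,R,t,p=cam(n); return cv2.projectPoints(np.float64(P).reshape(-1,3),R,t,K,None)[0].reshape(-1,2)
E
python3 - <<'E'
from h import *
im=cv2.imread("pics/top0.png")
cv2.imwrite("pics/crop1.png",cv2.resize(im[200:350,215:415],None,fx=4,fy=4,interpolation=cv2.INTER_CUBIC))
print(ray("top",(310,272),91),ray("top",(300,277),83), -cam("top")[1].T@cam("top")[2])
E
```

```text
[537.81459592 -43.88089659  91.        ] [529.5603763  -25.67610452  83.        ] [ 513.8685051   -47.12538881 1144.85159845]
```

View pics/crop1.png

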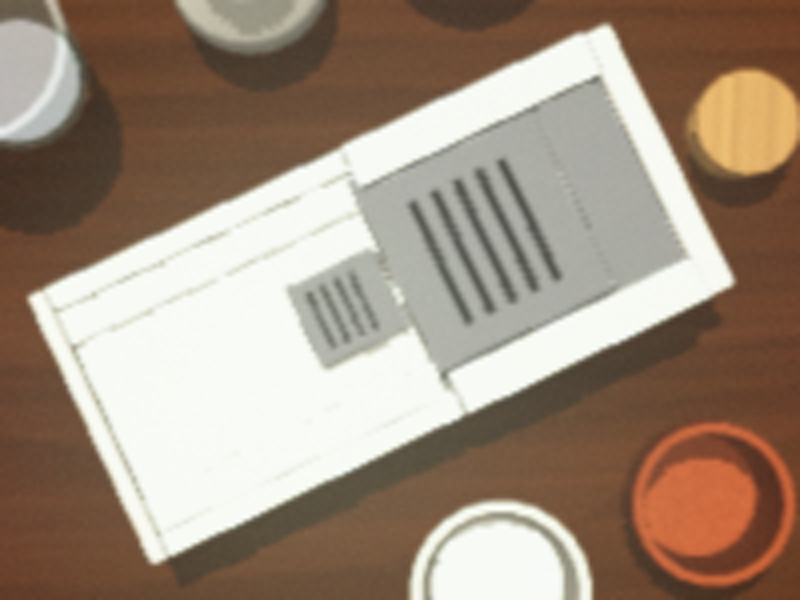

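```bash
cat > fit.py <<'E'
from h import *
from scipy.optimize import least_squares
T=lambda q,P:np.c_[np.array(P)[:,:2]@np.array([[np.cos(q[2]),np.sin(q[2])],[-np.sin(q[2]),np.cos(q[2])]])+q[:2],np.array(P)[:,2]]
if __name__=="__main__":
    M=[(66,145,85),(-66,145,85),(66,-145,80),(-66,-145,80),(66,-10,91),(-66,-10,91)]
    C=np.array([(30,295),(153,562),(610,25),(733,285),(345,150),(465,410)])/4+[215,200]
    r=least_squares(lambda q:(proj("top",T(q,M))-C).ravel(),[538,-44,.43])
    q=r.x; np.save("q.npy",q); print(q,np.round(r.fun.reshape(-1,2),1).tolist())
    K=[(0,18,83),(0,24,83),(0,-94,84),(44,-94,98),(-44,-94,98),(44,-6,98),(-44,-6,98)]
    print(np.round(T(q,K)),(np.round(proj("top",T(q,K)))-[215,200])*4)
    # scene-view check
    im=cv2.imread("pics/scene0.png")
    for a in proj("scene",T(q,M+K)): cv2.circle(im,tuple(int(v) for v in a),2,(0,0,255),-1)
    cv2.imwrite("pics/chk.png",cv2.resize(im[180:290,230:430],None,fx=4,fy=4))
    # tool shift from now to above the tab
    from scipy.spatial.transform import Rotation as Ro
    s=manip.read_state(); R=Ro.from_euler('xyz',s['eef_rot']).as_matrix()
    g=T(q,[(0,24,0)])[0]; g[2]=205; print("shift",R.T@(g-s['eef_pos']),"twist",s['eef_rot'][2]-(q[2]-np.pi/2))
E
python3 fit.py
```

```text
[ 5.37202230e+02 -4.57607608e+01  4.10790460e-01] [[-0.6, -0.2], [-0.5, 0.5], [0.3, -0.5], [0.9, 0.1], [-0.8, -1.0], [0.7, 1.1]]
[[ 530.  -29.   83.]
 [ 528.  -24.   83.]
 [ 575. -132.   84.]
 [ 615. -114.   98.]
 [ 534. -150.   98.]
 [ 580.  -34.   98.]
 [ 499.  -69.   98.]] [[348. 308.]
 [336. 312.]
 [572. 200.]
 [532. 108.]
 [620. 288.]
 [356. 192.]
 [440. 372.]]
shift [ 5.17348912e+02  3.86288522e-01 -4.43371526e+02] twist 0.9121922510824092
```

View pics/chk.png

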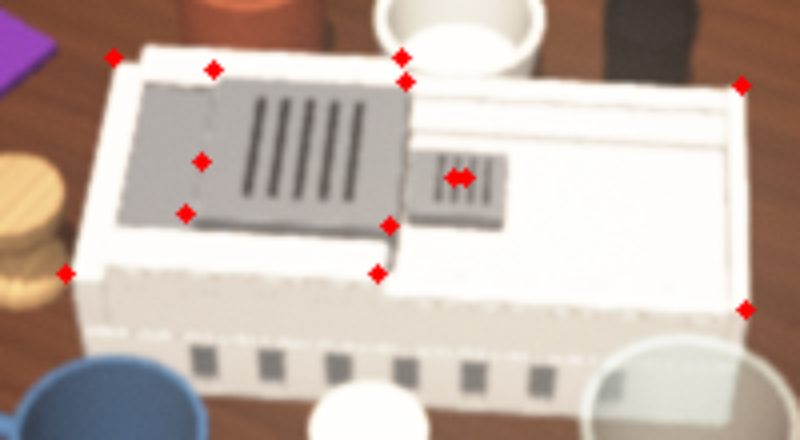

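The scene-view overlay agrees to within about 1 px: the tab point lands on the ribs and the step line on the step. The grey cover on the seat is confirmed. Next I move above the tab with the fingers shut.

play_rows(series=[[[0.035, 0, -0.03], 0.07, 1], [[0.07, 0, -0.06], 0.14, 1], [[0.105, 0, -0.09], 0.21, 1], [[0.14, 0, -0.12], 0.28, 1], [[0.175, 0, -0.15], 0.35, 1], [[0.21, 0, -0.18], 0.42, 1], [[0.245, 0, -0.21], 0.49, 1], [[0.28, 0, -0.24], 0.56, 1], [[0.315, 0, -0.27], 0.63, 1], [[0.35, 0, -0.3], 0.7, 1], [[0.385, 0, -0.33], 0.77, 1], [[0.42, 0, -0.36], 0.84, 1], [[0.455, 0, -0.39], 0.91, 1], [[0.49, 0, -0.42], 0.912, 1], [[0.517, 0, -0.443], 0.912, 1], [[0.517, 0, -0.443], 0.912, 1], [[0.517, 0, -0.443], 0.912, 1], [[0.517, 0, -0.443], 0.912, 1], [[0.517, 0, -0.443], 0.912, 1], [[0.517, 0, -0.443], 0.912, 1]], squeeze=20)

```text
clock: 2.1
eef_pos: [527.2, -22.6, 205.6]
eef_rot: [-1.571, -0.001, -1.159]
wrist_force: [0.1, -0.1, 0.2]
finger_gap: 0.6
```

play_rows(series=[[[0, 0.03, 0], 0, 1], [[0, 0.06, 0], 0, 1], [[0, 0.085, 0], 0, 1], [[0, 0.105, 0], 0, 1], [[0, 0.113, 0], 0, 1], [[0, 0.113, 0], 0, 1], [[0, 0.113, 0], 0, 1]])

```text
clock: 2.8
eef_pos: [527.6, -22.6, 93.7]
eef_rot: [-1.57, -0.002, -1.158]
wrist_force: [0.0, -1.5, 0.1]
finger_gap: 0.4
```

```bash
python3 - <<'E'
from h import *
a=manip.camera("top")[200:350,215:415,::-1]; b=manip.camera("scene")[150:300,230:430,::-1]
cv2.imwrite("pics/c2.png",cv2.resize(np.vstack([a,b]),None,fx=2,fy=2,interpolation=cv2.INTER_CUBIC))
E
```

```text
(no output)
```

View pics/c2.png

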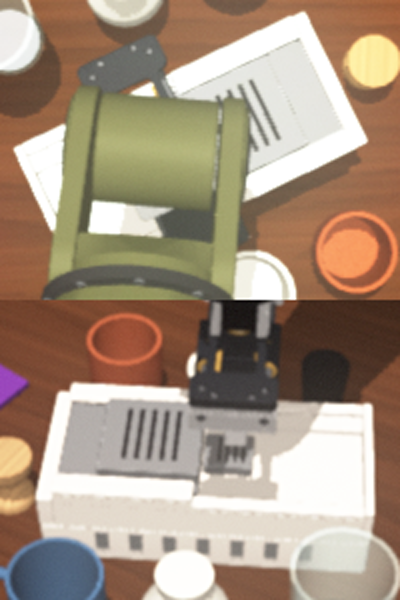

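The fingertips are over the tab at (230,445) in the lower half, clear of the plateau. Pressing now.

play_rows(series=[[[0, 0.006, 0], 0, 1], [[0, 0.01, 0], 0, 1], [[0, 0.013, 0], 0, 1], [[0, 0.016, 0], 0, 1], [[0, 0.019, 0], 0, 1], [[0, 0.021, 0], 0, 1], [[0, 0.022, 0], 0, 1], [[0, 0.022, 0], 0, 1], [[0, 0.022, 0], 0, 1], [[0, 0.022, 0], 0, 1]])

```text
clock: 3.9
eef_pos: [527.9, -22.7, 72.2]
eef_rot: [-1.569, -0.002, -1.159]
wrist_force: [-1.3, 0.5, 8.8]
finger_gap: 0.3
```

play_rows(series=[[[0, 0.001, 0], 0, 1], [[0, 0.002, 0], 0, 1], [[0, 0.002, 0], 0, 1], [[0, 0.002, 0], 0, 1]])

```text
clock: 4.3
eef_pos: [528.0, -22.7, 72.0]
eef_rot: [-1.569, -0.003, -1.158]
wrist_force: [-10.4, 1.1, 26.3]
finger_gap: 0.6
```

play_rows(series=[[[0, -0.02, 0], 0, 1], [[0, -0.05, 0], 0, 1], [[0, -0.058, 0], 0, 0.47], [[0.03, -0.058, 0], 0, 0.47], [[0.065, -0.058, 0], 0, 0.47], [[0.1, -0.058, 0], 0, 0.47], [[0.125, -0.058, -0.001], 0, 0.47], [[0.134, -0.058, -0.001], 0, 0.47], [[0.134, -0.058, -0.001], 0, 0.47], [[0.134, -0.058, -0.001], 0, 0.47], [[0.134, -0.058, -0.001], 0, 0.47]])

```text
clock: 5.4
eef_pos: [580.4, -144.6, 130.2]
eef_rot: [-1.569, -0.002, -1.157]
wrist_force: [0.5, -0.2, -0.7]
finger_gap: 49.9
```

```bash
python3 - <<'E'
from fit import *
q=np.load("q.npy"); s=manip.read_state(); d=s['eef_pos'][:2]-q[:2]; c,n=np.cos(q[2]),np.sin(q[2])
print("purif xy",c*d[0]+n*d[1],-n*d[0]+c*d[1],s['eef_pos'],s['finger_gap'],s['wrist_force'])
b=manip.camera("scene")[150:290,230:430,::-1]
cv2.imwrite("pics/c3.png",cv2.resize(b,None,fx=4,fy=4,interpolation=cv2.INTER_CUBIC))
E
```

```text
purif xy 0.12680462295143968 -107.90682605411874 [ 580.40936622 -144.6396898   130.2471905 ] 49.916570782898305 [ 0.47431521 -0.23035869 -0.67125643]
```

View pics/c3.png

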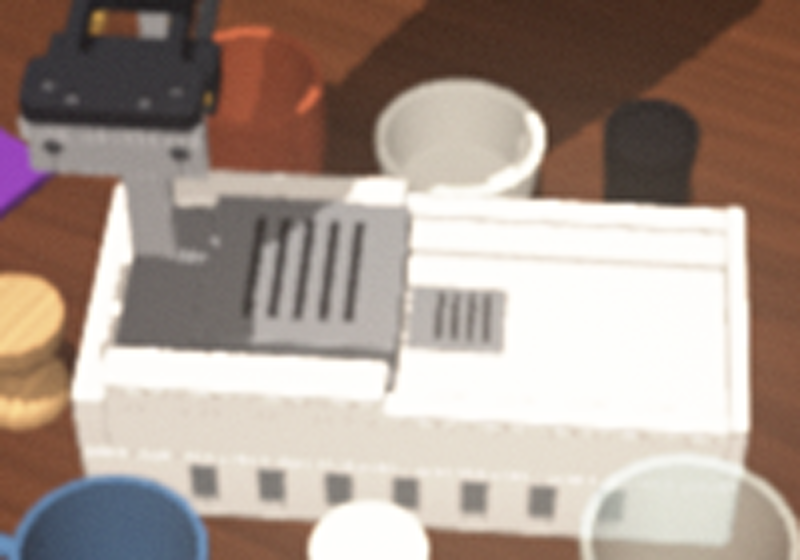

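The tab at (455,320) is flush with the landing, so it is pressed in. The finger is above the thumb pad at about (155,255), behind the step. Next I lower.

play_rows(series=[[[0.002, 0.015, 0], 0, 0.47], [[0.002, 0.03, 0], 0, 0.47], [[0.002, 0.038, 0], 0, 0.47], [[0.002, 0.0425, 0], 0, 0.47], [[0.002, 0.0425, 0], 0, 0.47], [[0.002, 0.0425, 0], 0, 0.47]])

```text
clock: 6.05
eef_pos: [581.6, -146.7, 88.1]
eef_rot: [-1.568, -0.003, -1.157]
wrist_force: [1.3, 0.9, 0.6]
finger_gap: 50.0
```

play_rows(series=[[[-0.004, 0, 0], 0, 0.47], [[-0.008, 0, 0], 0, 0.47], [[-0.012, 0, 0], 0, 0.47], [[-0.016, 0, 0], 0, 0.47], [[-0.02, 0, 0], 0, 0.47], [[-0.025, 0, 0], 0, 0.47], [[-0.03, 0, 0], 0, 0.47], [[-0.03, 0, 0], 0, 0.47]])

```text
clock: 6.85
eef_pos: [569.2, -118.5, 87.9]
eef_rot: [-1.569, -0.002, -1.157]
wrist_force: [0.3, 0.1, 0.0]
finger_gap: 50.1
```

```bash
python3 - <<'E'
from fit import *
b=manip.camera("scene")[150:290,230:430,::-1]
cv2.imwrite("pics/c4.png",cv2.resize(b,None,fx=4,fy=4,interpolation=cv2.INTER_CUBIC))
E
```

```text
(no output)
```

View pics/c4.png

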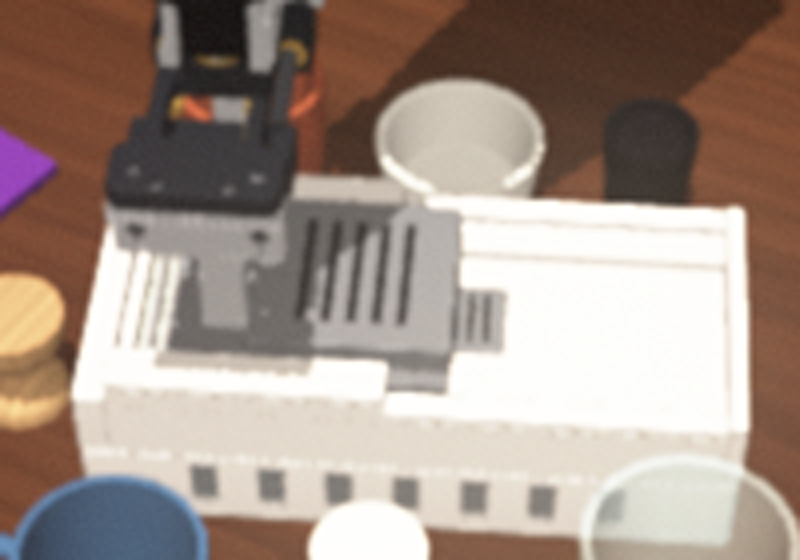

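The cover is flat and sliding over the tab, and its leading edge has moved from about x=405 to 458. I'll keep pushing gently.

play_rows(series=[[[-0.006, 0, 0], 0, 0.47], [[-0.012, 0, 0], 0, 0.47], [[-0.018, 0, 0], 0, 0.47], [[-0.024, 0, 0], 0, 0.47], [[-0.03, 0, 0], 0, 0.47], [[-0.036, 0, 0], 0, 0.47], [[-0.042, 0, 0], 0, 0.47], [[-0.048, 0, 0], 0, 0.47], [[-0.054, 0, 0], 0, 0.47], [[-0.06, 0, 0], 0, 0.47], [[-0.066, 0, 0], 0, 0.47], [[-0.072, 0, 0], 0, 0.47], [[-0.078, 0, 0], 0, 0.47], [[-0.084, 0, 0], 0, 0.47], [[-0.09, 0, 0], 0, 0.47], [[-0.096, 0, 0], 0, 0.47], [[-0.101, 0, 0], 0, 0.47], [[-0.106, 0, 0], 0, 0.47], [[-0.11, 0, 0], 0, 0.47], [[-0.11, 0, 0], 0, 0.47]])

```text
clock: 8.9
eef_pos: [524.8, -17.5, 87.6]
eef_rot: [-1.569, -0.002, -1.157]
wrist_force: [0.6, -0.2, -0.9]
finger_gap: 49.8
```

```bash
python3 - <<'E'
from fit import *
b=manip.camera("scene")[150:290,230:430,::-1]
cv2.imwrite("pics/c5.png",cv2.resize(b,None,fx=4,fy=4,interpolation=cv2.INTER_CUBIC))
E
```

```text
(no output)
```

View pics/c5.png

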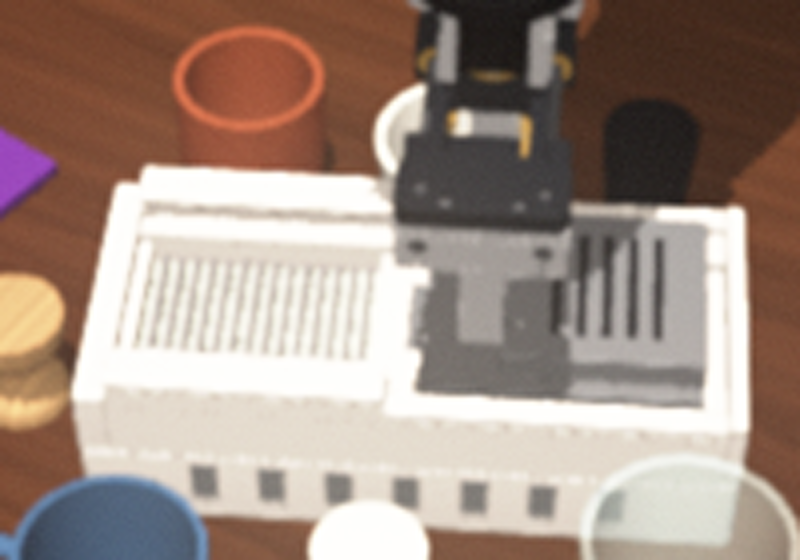

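The filter is uncovered and the cover's tail, at x≈415, is past the lip ends at x≈388. I'll back off, raise the arm and move it out of the top view.

play_rows(series=[[[0.004, 0, 0], 0, 0.47], [[0.006, 0, 0], 0, 0.47], [[0.006, -0.02, 0], 0, 0.47], [[0.006, -0.05, 0], 0, 0.47], [[0.006, -0.09, 0], 0, 0.47], [[0.006, -0.12, 0], 0, 0.47], [[-0.04, -0.14, 0], 0, 0.47], [[-0.09, -0.14, 0], 0, 0.47], [[-0.14, -0.14, 0], 0, 0.47], [[-0.18, -0.14, 0], 0, 0.47], [[-0.22, -0.14, 0], 0, 0.47], [[-0.26, -0.14, 0], 0, 0.47], [[-0.3, -0.14, 0], 0, 0.47], [[-0.34, -0.14, 0], 0, 0.47], [[-0.34, -0.14, 0], 0, 0.47], [[-0.34, -0.14, 0], 0, 0.47], [[-0.34, -0.14, 0], 0, 0.47]])

```text
clock: 10.65
eef_pos: [388.2, 292.8, 226.9]
eef_rot: [-1.569, -0.002, -1.157]
wrist_force: [-0.8, -0.6, 0.2]
finger_gap: 49.5
```

```bash
python3 - <<'E'
from fit import *
q=np.load("q.npy"); im=manip.camera("top")[:,:,::-1].copy()
for y in (53,64,75):  # tail line predicted for cover y
    a,b=proj("top",T(q,[(46,y-62,84),(-46,y-62,84)])); print(y,((a-[215,200])*4).round(),((b-[215,200])*4).round())
cv2.imwrite("pics/c6.png",cv2.resize(im[200:350,215:415],None,fx=4,fy=4,interpolation=cv2.INTER_CUBIC))
print(manip.read_state()['eef_pos'])
E
```

```text
53 [359. 188.] [446. 374.]
64 [337. 199.] [424. 385.]
75 [315. 209.] [402. 395.]
[388.29409865 292.70367317 226.95879662]
```

View pics/c6.png

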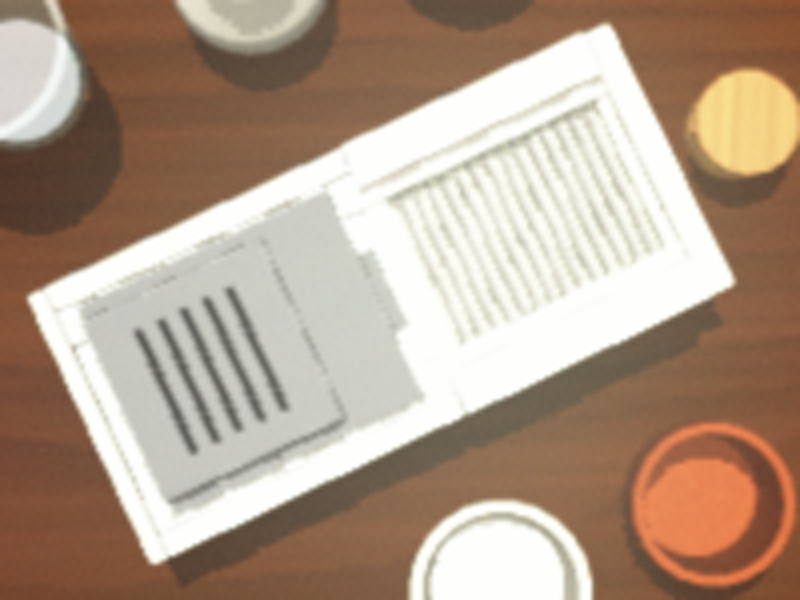

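The tail line runs from (335,192) to (422,400), which matches the prediction for cover y ≈ 64 mm (allowed: 53 to 80). The cover lies square, the filter is open, and the neighbouring items are unmoved.

```bash
python3 -c "
from cell import manip
print(manip.sign_off())"
```

```text
the job is handed in; nothing more can be done
None
```

I opened the filter bay and handed the job in at about 10.7 s on the robot's clock, against the 43 s limit. The hand-in gave no verdict.

- **Tab:** I pressed it with shut fingers until it stopped. The fingertips read 72.0 mm, which is the height for fully in, at 26 N.
- **Cover:** I pushed it against its step with the fingers half open, about 132 mm along the slide. The force readings between push moves were about 1 N or less.
- **Last top picture:** The cover sits square on the landing at purifier y ≈ 64 mm, inside the allowed 53 to 80 mm. The filter is fully uncovered and the arm is well clear. The items visible around it stand where they were.

No check failed or disagreed. I judged that the cover lies flat, and that the tab stayed in once the cover was over it, from the pictures and the press, not by measuring them separately. The final close-up did not show every bystander in full.

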